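# Set up a gel casting stand: plate, spacer, press flush

## Task

Take the large white plate out of the drying rack, stand it on its long edge in the grey casting stand, between the front lips and the black pad, and let go of it. Then take the plain flat bar (not the stepped one) from its holder, slide it down into the gap behind the plate at the end where the gap is wide enough, beside the pad, until it stands on the rubber strip, and let go. Finish by pressing on the front of the plate so that it sits upright and flush against both pad and bar, and end the program while still pressing; leave everything else where it is.

Things in the scene. Friction and masses are not known exactly. Their poses are not given: they have to be found in the camera images.
- plate: The large white ceramic plate, 150 wide x 85 high x 8 mm thick, 0.25 kg, standing on its long edge in one of the two end slots of the drying rack. Origin: middle of its lower edge. Own x = through its thickness, y = along its width, z = up. Once in the stand it may lean a little, its lower edge held by friction: a push near the middle of its width and low down (about 30 to 50 mm above the table), near 10 N, squares it up; a high push only leans it.
- small_plate: Smaller white ceramic plate, 100 wide x 60 high x 8 mm, standing in the other end slot of the rack; stays there. Origin: middle of its lower edge, axes as for the large plate.
- rack: White drying rack, fixed, 160 (x) x 150 (y) mm, floor 8 mm thick. Three parallel slots along its y, at x = -55, 0, +55 mm, each 11 mm wide, formed by teeth whose tops are 33 mm above the table. Plates stand on its floor, 8 mm above the table. Origin: centre of its underside.
- stand: Grey casting stand, fixed, for the large plate. Origin: on the table under the middle of its base; x points to its open front, y along its length, z up. Base 190 mm long (y), from x = -40 to +50 mm, its top at z = 8 mm. Details at the two points seat and wall.
- seat (a point): Middle of the plate's lower edge when it stands flush in the stand (stand frame x +2, y 0, z 8 mm; axes as stand). At each end a front lip, 50 mm high, inner face at x = +11 mm, |y| 67 to 87 mm, and an end stop, inner face at |y| = 79 mm (stand frame). The plate, thickness along x, has play: centre at x = +2 (flush with the pad) to +7 mm (against the lips).
- wall (a point): Middle of the top of the low part of the stand's back wall (stand frame x -12, y 0, z 30 mm; axes as stand), on its front face. The wall is 10 mm thick, its front face at x = -12 mm; it is 80 mm high above the table where |y| is 31 to 87 mm, and only 30 mm high between, which leaves room for a finger behind the plate.
- pad: Black upright rubber pad, fixed on the front of the stand's back wall at one end (stand frame x -7, y +52 or -52 mm, differs from start to start): 10 mm thick (x), 36 mm long (y), 72 mm high, front face at stand x = -2 mm. Origin: centre of underside, axes as stand. The gap between it and the standing plate is at most 5 mm, too narrow for the spacer.
- strip: Flat black rubber strip on the stand's base at the foot of the wall, at the other end from the pad (stand frame x -7, y -52 or +52 mm): 10 (x) x 36 (y) x 3 mm high. Here the gap between wall and standing plate is wide, 10 mm (plate flush) to 15 mm; the spacer stands on the strip. Origin: centre of underside, 8 mm above the table, axes as stand.
- spacer: The spacer: plain flat aluminium bar, 10 mm thick (x) x 28 mm wide (y) x 122 mm high, 0.09 kg, same thickness all the way up except for the lowest 4 mm, where it is 2 mm smaller on every side. It stands upright in one of the two slots of the holder, lower end 8 mm above the table. Origin: centre of its lower end.
- stepped_bar: The other bar in the holder: 18 mm thick above and 10 mm thick in its lowest 38 mm, 28 mm wide, 122 mm high. Too thick for the gap; stays there. Origin: centre of its lower end.
- holder: Grey block, fixed, 50 (x) x 126 (y) x 40 mm high, with two slots 13 mm (x) x 31 mm (y), 32 mm deep, at y = +32.5 and -32.5 mm. Origin: centre of its underside.
- dish: Flat clear closed dish, 92 mm across, 16 mm high; bystander. Origin: centre of underside.
- beaker: Glass beaker, 68 mm across, 90 mm high; bystander. Origin: centre of underside.
- bottle: White bottle, 56 mm across, 130 mm high; bystander. Origin: centre of underside.
- forceps: Steel forceps lying flat, 120 mm long, 4 mm high; bystander. Origin: centre of underside.
Not all that is in view belongs to the job. What is shaped like the spacer but brown or green is not meant.

How it is judged:
By the outcome, as a careful person would: the job done as asked, in the order asked, and still so for the second after the job is handed in, while the arm keeps its last pose, push and grip.
It also fails if it takes over 69 s, if anything falls off the work surface, if the arm or the gripper's body presses on something with over 40 N, if the wrist force passes 120 N, or if a joint passes its speed limit or range.

## Robot

A 7-joint arm with a two-finger parallel gripper is mounted at the origin on the work surface. World frame = base frame: x ahead of the robot, y to its left, z up, the work surface at z = 0. Lengths are in m, angles in rad, forces in N, time in s.
With the tool pointing down it reaches from about 0.425 to 0.825 m from the base axis. Payload 3.6 kg.
Tool frame: the origin (TCP) lies between the finger pads; the fingertips stand 17 mm ahead of it and the grasp point (between the pads) lies 2 mm behind it; y points along the fingers, z is the direction in which the jaws open and shut, and the axes are right-handed (so a half turn about y gives the same grasp; the last joint's range is limited). The gripper opens to 93 mm and grips with 3 to 60 N. Pads are 15 mm wide; open, the fingers measure 128 mm over their backs; the gripper's body (75 mm by 188 mm) begins 65 mm behind the grasp point.
Start: joints at [-1.369, 0.615, -0.013, 1.423, 0.008, 1.103, -0.04], TCP at [0.147, 0.633, 0.236] pointing down, gripper open.
Joint ranges: [-3.12, 3.12], [-0.3, 2.06], [-1.34, 1.32], [0.26, 2.42], [-1.36, 4.5], [0.01, 1.98], [-2.84, 2.84]. Speed limits (rad/s): [2.79, 2.79, 3.14, 3.14, 3.14, 3.14, 3.14].

## Interface

Orientations are given as a 3x3 rotation matrix whose columns are the frame's x, y, z axes.
In Python, from bench import r gives the robot as it stands.
- The arm moves only by the shell command python3 -m inch 'ROWS' [OPENING] [FORCE]. ROWS is JSON, a list of rows, each an object of numbers: "x", "y", "z": the shift along the tool's x, y, z in mm; "ax", "ay", "az": the turn, a rotation vector about the tool's x, y, z in degrees. In form: [{"x": .., "y": .., "z": .., "ax": .., "ay": .., "az": ..}, ...]. A call has 1 to 12 rows; each row shifts and turns the commanded pose from where the row before left it, along the tool's axes as they then stand; what a row does not reach is not made up. A row lasts 1/12 s, in which the tool goes at most 41.7 mm and 7.16 degrees, less where a joint would pass 70% of its speed; a pose out of reach is approached as far as the arm can. A call is refused whole if a number of a shift passes 41.7 or a number of a turn 7.16, either way. A call with a gripper value outside its range is refused whole. OPENING is the closure in counts, from 0 (fully open) to 255 (shut), set as the call begins (- or left out, the last holds). The fingers move at their own pace and stop on an object; FORCE is the grip in N (left out, the last holds). Time passes only in rows, so rows that do not move let the fingers close. It gives the time, the measured TCP pose, the force and the opening at its end, in the units of the state.
- r.read_state(): the state, without advancing time (a new reading comes with each control period).
- r.camera(name): name is "scene" or "side" or "wrist"; returns the picture (400x640x3 uint8, red, green, blue); there is no depth.
- r.get_calibration(name): a dict with "fx", "fy", "cx", "cy" (pixels), "R" (3x3) and "t" (3): a world point X has camera coordinates R X + t. Camera axes: x right, y down, z forward; pixel columns grow to the right and rows downward; lengths in m; the calibration is good to about 2 mm. The wrist camera is an equidistant fisheye: a pixel r from the principal point sees the ray r / f radians off the axis. A picture is of the moment at which its call begins: read the wrist's pose just before it. get_calibration takes no time and is no camera call; for the wrist camera it gives the pose at the moment of the call.
- r.finish_job(): hands the job in, once; it reports no verdict.
The state is a dict: "clock": time; "qpos": joint angles; "qd": joint speeds; "joint_efforts": joint torques, N m; "tcp_pos": TCP position; "eef_rot": TCP orientation; "ft_force": force on the tool from outside, world axes, zero at the start; "ft_torque": the same for the moment, N m; "opening": finger opening in m.
Only numpy, scipy, OpenCV 4.12 (cv2) and the standard library are available. Lean on these libraries where they do the work, as an engineer would, in place of code of your own. Each camera call takes 0.05 s, during which the arm holds its last target. There are 200 camera calls.

## Working session

There is one attempt and no reset: what is moved stays moved. The work goes in short steps, Python scripts to look and compute and a shell command to move; the robot and the scene stay as the last step left them, time stands still between calls to the robot, and variables do not carry over. Pictures are saved under pics/ and viewed, about 8 in all and at most 12, crops included, and the job is handed in when it is done.

```bash
ls; mkdir -p pics; python3 - <<'E'
from bench import r
import cv2,numpy as np
s=r.read_state();print(s['clock'],s['tcp_pos'],s['eef_rot'],s['opening'])
for n in ['scene','side','wrist']:
    c=r.get_calibration(n);print(n,{k:np.round(v,4).tolist() for k,v in c.items()})
    im=r.camera(n);cv2.imwrite(f'pics/{n}0.png',im[:,:,::-1])
E
```

```text
pics
0.0 [0.14726134 0.63232511 0.23448169] [[ 9.73953626e-01 -5.24038564e-04  2.26746687e-01]
 [-2.26747285e-01 -2.51098942e-03  9.73950391e-01]
 [ 5.89709681e-05 -9.99996710e-01 -2.56441157e-03]] 0.0928104707175078
scene {'fx': 379.0696, 'fy': 379.0696, 'cx': 325.5486, 'cy': 192.8189, 'R': [[0.7916, 0.6108, -0.0142], [0.4603, -0.6115, -0.6436], [-0.4018, 0.5029, -0.7653]], 't': [-0.4327, -0.2452, 1.176]}
side {'fx': 370.5751, 'fy': 370.5751, 'cx': 318.3812, 'cy': 201.526, 'R': [[0.9792, -0.2028, 0.0078], [-0.0939, -0.4869, -0.8684], [0.1799, 0.8496, -0.4958]], 't': [-0.5603, 0.1174, 0.8125]}
wrist {'fx': 309.7069, 'fy': 309.7069, 'cx': 325.5037, 'cy': 195.5417, 'R': [[0.2267, 0.974, -0.0015], [0.928, -0.2156, 0.3039], [0.2956, -0.0703, -0.9527]], 't': [-0.6485, -0.036, 0.3923]}
```

View pics/scene0.png

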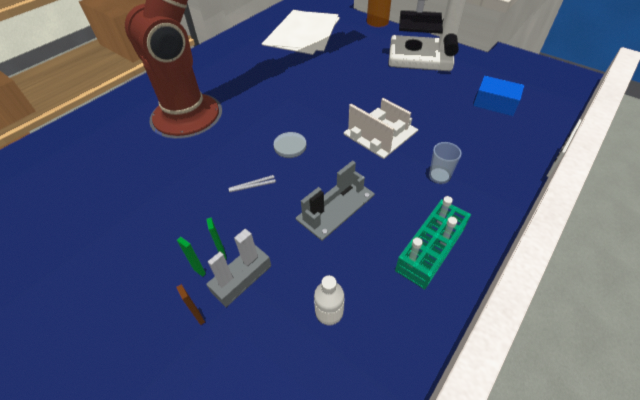

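View pics/side0.png

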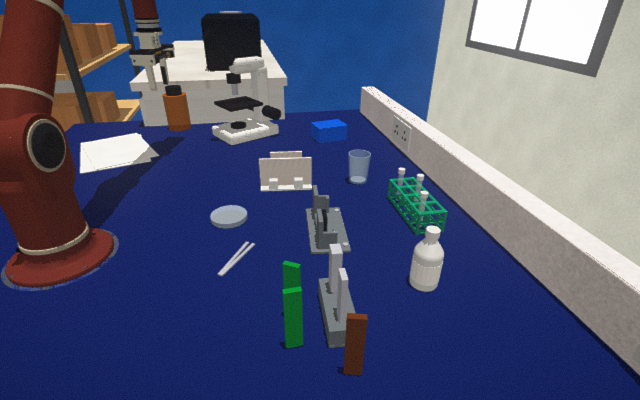

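```bash
python3 - <<'E'
import cv2,numpy as np
s=cv2.imread('pics/scene0.png');d=cv2.imread('pics/side0.png')
a=cv2.resize(s[85:245,285:425],None,fx=3.75,fy=3.75,interpolation=2)
b=cv2.resize(d[145:265,250:360],None,fx=2.5,fy=2.5,interpolation=2)
c=cv2.resize(s[220:310,195:285],None,fx=2.75,fy=2.75,interpolation=2)
o=np.zeros((600,800,3),'u1');o[:,:525]=a;o[:300,525:800]=b;o[310:310+247,530:777]=c[:247,:247]
cv2.imwrite('pics/crop1.png',o)
E
```

```text
(no output)
```

View pics/crop1.png

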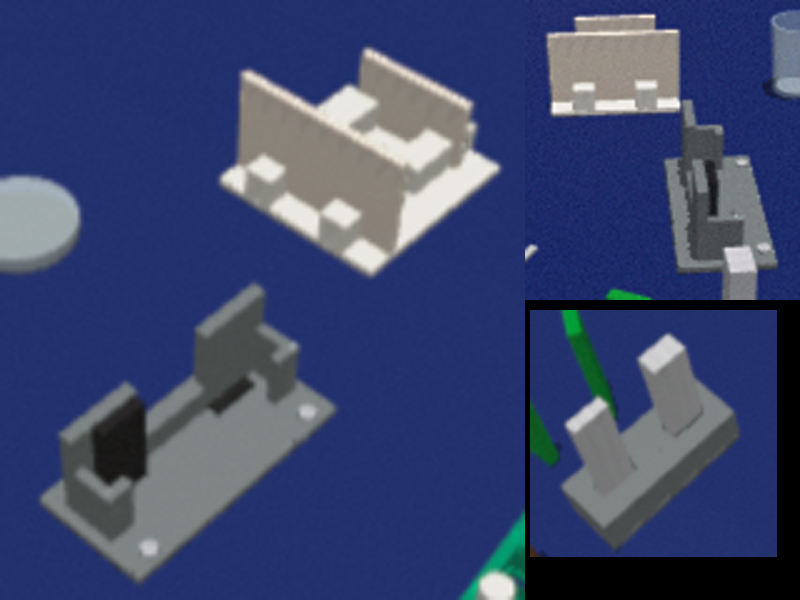

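```bash
cat > h.py <<'E'
from bench import r
import numpy as np,cv2
def ray(n,u,v,c=None):
    c=c or r.get_calibration(n);R=np.array(c['R']);t=np.array(c['t'])
    a=(u-c['cx'])/c['fx'];b=(v-c['cy'])/c['fy']
    if n=='wrist':
        th=np.hypot(a,b);k=np.sin(th)/th if th>1e-9 else 1
        d=np.array([a*k,b*k,np.cos(th)])
    else:d=np.array([a,b,1.])
    return -R.T@t,R.T@d
def onz(n,u,v,z,c=None):
    o,d=ray(n,u,v,c);return o+d*(z-o[2])/d[2]
def ppx(n,X,c=None):
    c=c or r.get_calibration(n);p=np.array(c['R'])@X+np.array(c['t'])
    if n=='wrist':
        q=np.hypot(p[0],p[1]);k=np.arctan2(q,p[2])/max(q,1e-9);return c['cx']+c['fx']*p[0]*k,c['cy']+c['fy']*p[1]*k
    return c['cx']+c['fx']*p[0]/p[2],c['cy']+c['fy']*p[1]/p[2]
E
python3 - <<'E'
from h import *
np.set_printoptions(precision=4,suppress=True)
A=lambda u,v:(285+u/3.75,85+v/3.75)
C=lambda u,v:(195+(u-530)/2.75,220+(v-310)/2.75)
D=lambda u,v:(250+(u-525)/2.5,145+v/2.5)
def show(l,f,pts,z,n='scene'):
    P=np.array([onz(n,*f(*p),z)[:2] for p in pts]);print(l,P.tolist() if 0 else P.round(4).tolist())
    for i in range(len(P)-1):
        d=P[i+1]-P[i];print('   len',np.hypot(*d).round(4),'ang',np.degrees(np.arctan2(d[1],d[0])).round(1))
show('rack8',A,[(220,180),(372,268),(499,165)],.008)
show('plate93',A,[(243,72),(408,165)],.093)
show('small68',A,[(365,52),(471,104)],.068)
show('plate93side',D,[(548,33),(680,30)],.093,'side')
show('stand8',A,[(42,499),(138,576),(335,408)],.008)
show('hold40',C,[(563,487),(613,527),(735,415)],.04)
show('spacer130',C,[(567,420),(597,398),(608,408),(580,432)],.130)
show('step130',C,[(640,352),(671,335),(685,346),(655,367)],.130)
E
```

```text
rack8 [[0.4495, 0.2118], [0.5942, 0.1997], [0.6125, 0.3552]]
   len 0.1453 ang -4.8
   len 0.1566 ang 83.3
plate93 [[0.4488, 0.2383], [0.5995, 0.2209]]
   len 0.1517 ang -6.6
small68 [[0.4913, 0.3427], [0.5884, 0.3353]]
   len 0.0974 ang -4.4
plate93side [[0.4498, 0.2412], [0.5988, 0.2221]]
   len 0.1502 ang -7.3
stand8 [[0.5378, -0.1028], [0.6221, -0.1117], [0.645, 0.0721]]
   len 0.0848 ang -6.0
   len 0.1853 ang 82.9
hold40 [[0.5191, -0.3524], [0.5712, -0.3514], [0.5781, -0.2325]]
   len 0.0521 ang 1.0
   len 0.1191 ang 86.7
spacer130 [[0.5367, -0.3345], [0.5399, -0.3109], [0.5517, -0.3117], [0.5505, -0.3353]]
   len 0.0238 ang 82.3
   len 0.0118 ang -3.9
   len 0.0237 ang -92.8
step130 [[0.536, -0.2674], [0.543, -0.2442], [0.5575, -0.2448], [0.5533, -0.2698]]
   len 0.0243 ang 73.2
   len 0.0145 ang -2.7
   len 0.0253 ang -99.5
```

```bash
python3 -m inch '[{"ay":-6},{"x":30,"z":-24.8},{"x":30,"z":-24.8},{"x":30,"z":-24.8},{"x":30,"z":-24.8},{"x":30,"z":-24.8},{"x":30,"z":-24.8},{"x":30,"z":-24.8},{"x":30,"z":-24.8},{"x":30,"z":-24.8},{"x":30,"z":-24.8},{"x":30,"z":-24.8}]' 0 30; python3 -m inch '[{"x":30,"z":-24.8},{"x":30,"z":-24.8},{"x":30,"z":-24.8},{},{},{}]'
cat >> h.py <<'E'
np.set_printoptions(precision=4,suppress=True)
def delta(target):
    s=r.read_state();R=np.array(s['eef_rot']);p=np.array(s['tcp_pos'])
    print('tcp',p,'jaw ang',np.degrees(np.arctan2(R[1,2],R[0,2])).round(2),'F',np.array(s['ft_force']).round(1),'open',s['opening'],'t',s['clock'])
    print('tool delta mm',(R.T@(np.array(target)-p)*1000).round(1))
def snap(n,f,crop=None,k=1):
    c=r.get_calibration(n);im=r.camera(n)[:,:,::-1]
    if crop:im=im[crop[1]:crop[3],crop[0]:crop[2]]
    cv2.imwrite(f,cv2.resize(im,None,fx=k,fy=k,interpolation=2));return c
E
python3 - <<'E'
from h import *
import pickle
delta([.524,.235,.234])
c=snap('wrist','pics/w1.png');pickle.dump(c,open('w1.pkl','wb'))
print(ppx('wrist',np.array([.524,.235,.093]),c))
E
```

```text
tcp [0.1473 0.6325 0.2348] jaw ang 76.89 F [-0.3  1.1 -0.6] open 0.09280871401122323 t 0.15
tool delta mm [ 457.     1.4 -301.7]
(np.float64(170.5775294346087), np.float64(415.6564202390735))invalid input at $[0]: expected keys x, y, z, ax, ay, az
invalid input at $[0]: expected keys x, y, z, ax, ay, az
```

View pics/w1.png

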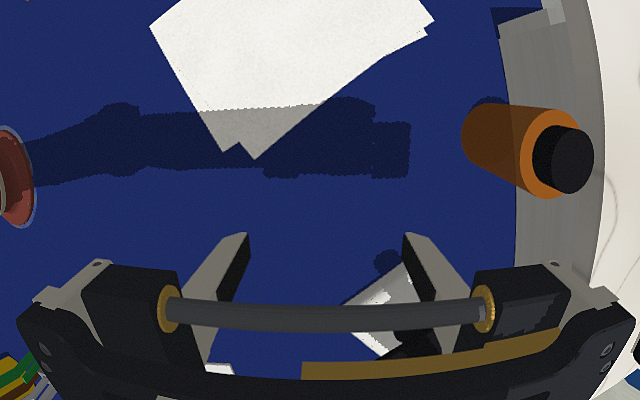

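```bash
python3 -m inch '[{"x":0,"y":0,"z":0,"ax":0,"ay":-6,"az":0},{"x":30,"y":0,"z":-24.8,"ax":0,"ay":0,"az":0},{"x":30,"y":0,"z":-24.8,"ax":0,"ay":0,"az":0},{"x":30,"y":0,"z":-24.8,"ax":0,"ay":0,"az":0},{"x":30,"y":0,"z":-24.8,"ax":0,"ay":0,"az":0},{"x":30,"y":0,"z":-24.8,"ax":0,"ay":0,"az":0},{"x":30,"y":0,"z":-24.8,"ax":0,"ay":0,"az":0},{"x":30,"y":0,"z":-24.8,"ax":0,"ay":0,"az":0},{"x":30,"y":0,"z":-24.8,"ax":0,"ay":0,"az":0},{"x":30,"y":0,"z":-24.8,"ax":0,"ay":0,"az":0},{"x":30,"y":0,"z":-24.8,"ax":0,"ay":0,"az":0},{"x":30,"y":0,"z":-24.8,"ax":0,"ay":0,"az":0}]' 0 30; python3 -m inch '[{"x":30,"y":0,"z":-24.8,"ax":0,"ay":0,"az":0},{"x":30,"y":0,"z":-24.8,"ax":0,"ay":0,"az":0},{"x":30,"y":0,"z":-24.8,"ax":0,"ay":0,"az":0},{"x":0,"y":0,"z":0,"ax":0,"ay":0,"az":0},{"x":0,"y":0,"z":0,"ax":0,"ay":0,"az":0},{"x":0,"y":0,"z":0,"ax":0,"ay":0,"az":0}]'
python3 - <<'E'
from h import *
import pickle
delta([.524,.235,.234])
c=snap('wrist','pics/w2.png');pickle.dump(c,open('w2.pkl','wb'))
print(ppx('wrist',np.array([.524,.235,.093]),c),[ppx('wrist',np.array(p),c) for p in ([.4488,.2383,.093],[.5995,.2209,.093])])
E
```

```text
clock: 1.2
tcp_pos: [0.4421, 0.3199, 0.2357]
eef_rot: [[0.992, -0.0, 0.124], [-0.124, -0.0, 0.992], [-0.0, -1.0, -0.0]]
ft_force: [1.3, 0.1, 0.1]
opening: 0.0929
clock: 1.7
tcp_pos: [0.5207, 0.237, 0.2353]
eef_rot: [[0.992, -0.001, 0.124], [-0.124, 0.001, 0.992], [-0.001, -1.0, 0.0]]
ft_force: [-1.0, 1.0, 0.1]
opening: 0.0929
tcp [0.5207 0.237  0.2353] jaw ang 82.9 F [-1.   1.   0.1] open 0.09291466070796517 t 1.7
tool delta mm [ 3.6  1.3 -1.6]
(np.float64(324.17135450832933), np.float64(191.43105685774879)) [(np.float64(317.63797556405564), np.float64(114.48040473072768)), (np.float64(319.9461681416968), np.float64(259.79319581453404))]
```

View pics/w2.png

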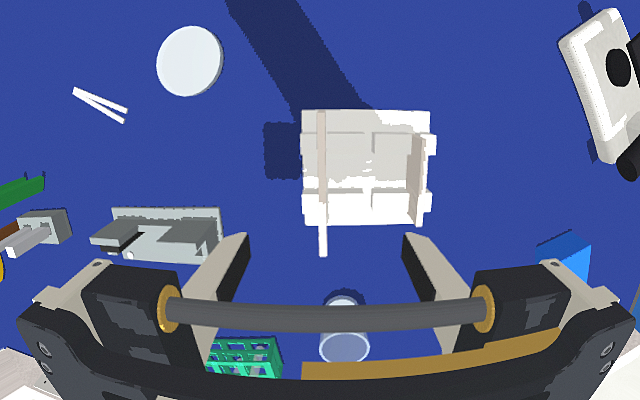

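```bash
python3 - <<'E'
from h import *
import pickle
c=pickle.load(open('w2.pkl','rb'))
im=cv2.imread('pics/w2.png');
for v in (120,150,170,235,250): print(v,im[v,308:336].sum(1).tolist())
a=onz('wrist',321.5,110,.093,c);b=onz('wrist',323,257,.093,c);print(a,b,(a+b)/2,np.degrees(np.arctan2(*(b-a)[1::-1])),np.hypot(*(b-a)[:2]))
m=(a+b)/2;m[2]=.080;delta(m)
E
```

```text
120 [647, 649, 653, 644, 648, 648, 651, 652, 615, 609, 614, 609, 617, 615, 617, 620, 609, 570, 650, 654, 648, 645, 646, 645, 646, 640, 647, 646]
150 [640, 635, 642, 644, 639, 641, 643, 639, 647, 634, 618, 605, 613, 614, 611, 617, 612, 577, 609, 635, 644, 638, 636, 638, 638, 642, 642, 636]
170 [637, 636, 641, 644, 641, 648, 645, 638, 643, 606, 591, 611, 613, 611, 610, 614, 606, 583, 641, 641, 645, 642, 641, 645, 637, 640, 642, 644]
235 [287, 288, 291, 289, 287, 286, 289, 285, 278, 254, 388, 705, 765, 765, 764, 764, 765, 765, 629, 369, 269, 280, 285, 292, 284, 284, 289, 282]
250 [288, 287, 291, 287, 287, 285, 291, 289, 280, 263, 341, 661, 765, 765, 764, 764, 765, 765, 737, 450, 246, 280, 283, 284, 292, 291, 291, 293]
[0.4451 0.2424 0.093 ] [0.5965 0.2246 0.093 ] [0.5208 0.2335 0.093 ] -6.706915040996813 0.15245236873245113
tcp [0.5201 0.238  0.2354] jaw ang 83.02 F [ 0.2 -0.5  0.2] open 0.09273142767715102 t 1.75
tool delta mm [  1.4 155.4  -4.5]
```

```bash
python3 -m inch '[{"x":1.4,"y":35,"z":-4.5,"ax":0,"ay":0,"az":0},{"x":0,"y":35,"z":0,"ax":0,"ay":0,"az":0},{"x":0,"y":35,"z":0,"ax":0,"ay":0,"az":0},{"x":0,"y":30,"z":0,"ax":0,"ay":0,"az":0},{"x":0,"y":15,"z":0,"ax":0,"ay":0,"az":0},{"x":0,"y":9,"z":0,"ax":0,"ay":0,"az":0},{"x":0,"y":0,"z":0,"ax":0,"ay":0,"az":0},{"x":0,"y":0,"z":0,"ax":0,"ay":0,"az":0}]' 0 30
python3 -m inch '[{"x":0,"y":0,"z":0,"ax":0,"ay":0,"az":0},{"x":0,"y":0,"z":0,"ax":0,"ay":0,"az":0},{"x":0,"y":0,"z":0,"ax":0,"ay":0,"az":0},{"x":0,"y":0,"z":0,"ax":0,"ay":0,"az":0},{"x":0,"y":0,"z":0,"ax":0,"ay":0,"az":0},{"x":0,"y":0,"z":0,"ax":0,"ay":0,"az":0},{"x":0,"y":0,"z":0,"ax":0,"ay":0,"az":0},{"x":0,"y":0,"z":0,"ax":0,"ay":0,"az":0},{"x":0,"y":0,"z":0,"ax":0,"ay":0,"az":0},{"x":0,"y":0,"z":0,"ax":0,"ay":0,"az":0},{"x":0,"y":0,"z":0,"ax":0,"ay":0,"az":0},{"x":0,"y":0,"z":0,"ax":0,"ay":0,"az":0}]' 255 30
```

```text
clock: 2.42
tcp_pos: [0.5219, 0.2333, 0.0771]
eef_rot: [[0.993, 0.0, 0.122], [-0.122, 0.001, 0.993], [0.0, -1.0, 0.001]]
ft_force: [0.0, -0.0, 0.5]
opening: 0.093
clock: 3.42
tcp_pos: [0.522, 0.2319, 0.0766]
eef_rot: [[0.992, -0.0, 0.124], [-0.124, -0.0, 0.992], [-0.0, -1.0, -0.0]]
ft_force: [-0.4, -0.7, -0.3]
opening: 0.0178
```

Still closing; wait, then lift 150 mm.

```bash
python3 -m inch '[{"x":0,"y":0,"z":0,"ax":0,"ay":0,"az":0},{"x":0,"y":0,"z":0,"ax":0,"ay":0,"az":0},{"x":0,"y":0,"z":0,"ax":0,"ay":0,"az":0},{"x":0,"y":0,"z":0,"ax":0,"ay":0,"az":0},{"x":0,"y":0,"z":0,"ax":0,"ay":0,"az":0},{"x":0,"y":0,"z":0,"ax":0,"ay":0,"az":0}]' 255 40
python3 -m inch '[{"x":0,"y":-10,"z":0,"ax":0,"ay":0,"az":0},{"x":0,"y":-20,"z":0,"ax":0,"ay":0,"az":0},{"x":0,"y":-30,"z":0,"ax":0,"ay":0,"az":0},{"x":0,"y":-30,"z":0,"ax":0,"ay":0,"az":0},{"x":0,"y":-30,"z":0,"ax":0,"ay":0,"az":0},{"x":0,"y":-20,"z":0,"ax":0,"ay":0,"az":0},{"x":0,"y":-10,"z":0,"ax":0,"ay":0,"az":0},{"x":0,"y":0,"z":0,"ax":0,"ay":0,"az":0},{"x":0,"y":0,"z":0,"ax":0,"ay":0,"az":0}]'
```

```text
clock: 3.92
tcp_pos: [0.5221, 0.232, 0.0766]
eef_rot: [[0.992, 0.0, 0.124], [-0.124, 0.0, 0.992], [0.0, -1.0, 0.0]]
ft_force: [0.1, 0.7, -0.1]
opening: 0.0076
clock: 4.67
tcp_pos: [0.5213, 0.2314, 0.226]
eef_rot: [[0.992, -0.001, 0.124], [-0.124, -0.001, 0.992], [-0.001, -1.0, -0.001]]
ft_force: [-0.2, 0.9, -3.9]
opening: 0.0078
```

```bash
python3 -m inch '[{"x":15,"y":-5,"z":-18,"ax":0,"ay":0,"az":0},{"x":24,"y":-5,"z":-28,"ax":0,"ay":0,"az":0},{"x":24,"y":-5,"z":-28,"ax":0,"ay":0,"az":0},{"x":18,"y":-5,"z":-22,"ax":0,"ay":0,"az":0},{"x":12,"y":-4,"z":-14,"ax":0,"ay":0,"az":0},{"x":0,"y":0,"z":0,"ax":0,"ay":0,"az":0},{"x":0,"y":0,"z":0,"ax":0,"ay":0,"az":0},{"x":0,"y":0,"z":0,"ax":0,"ay":0,"az":0}]'
python3 - <<'E'
from h import *
import pickle
c=snap('wrist','pics/w3.png');pickle.dump(c,open('w3.pkl','wb'))
im=cv2.imread('pics/w3.png');a=cv2.resize(im[:340,20:340],None,fx=2.4,fy=1.75 and 2.4,interpolation=2)[:600];cv2.imwrite('pics/w3c.png',a);print(a.shape)
E
```

```text
clock: 5.33
tcp_pos: [0.5991, 0.1125, 0.2485]
eef_rot: [[0.992, -0.005, 0.122], [-0.122, 0.001, 0.992], [-0.005, -1.0, 0.0]]
ft_force: [-0.3, 0.8, -3.3]
opening: 0.0077
(600, 768, 3)
```

View pics/w3c.png

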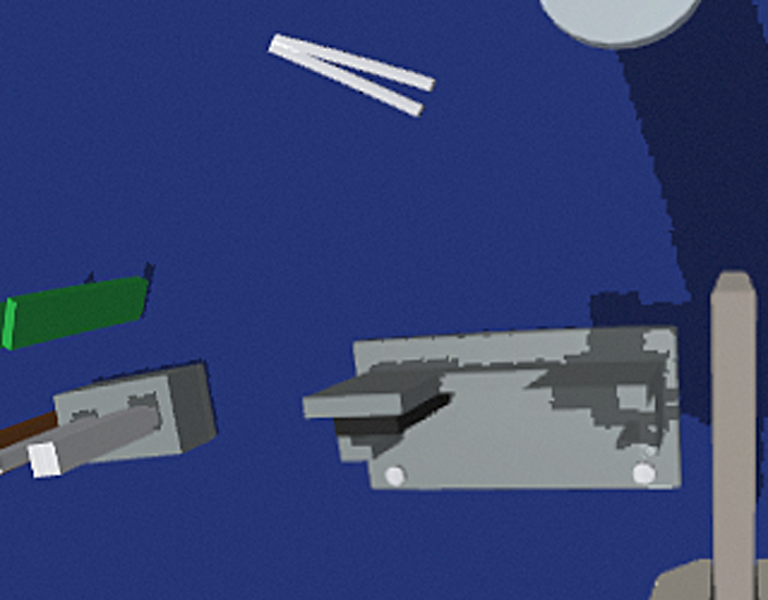

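```bash
cat > fit.py <<'E'
from h import *
def fit(P,Q):
    # rigid 2D: Q local -> P world
    P=np.array(P)[:,:2];Q=np.array(Q);p0=P.mean(0);q0=Q.mean(0);p=P-p0;q=Q-q0
    a=np.arctan2((q[:,0]*p[:,1]-q[:,1]*p[:,0]).sum(),(q*p).sum());R=np.array([[np.cos(a),-np.sin(a)],[np.sin(a),np.cos(a)]])
    t=p0-R@q0;print('ang',np.degrees(a).round(2),'org',t,'res mm',((P-(Q@R.T+t))*1000).round(1).tolist());return R,t
E
python3 - <<'E'
from fit import *
import pickle
c=pickle.load(open('w3.pkl','rb'))
f=lambda u,v:(20+(u+.5)/2.4-.5,(v+.5)/2.4-.5)
Q=[[-.04,-.095],[-.04,.095],[.05,-.095],[.05,.095]]
P=[onz('wrist',*f(*p),.008,c) for p in [(354,342),(678,328),(372,489),(681,489)]]
print(np.array(P));R,t=fit(P,Q)
A=lambda u,v:(285+u/3.75,85+v/3.75)
P2=[onz('scene',*A(*p),.008) for p in [(42,499),(138,577),(335,408)]];fit(P2,[Q[0],Q[2],Q[3]])
# plate in hand, bottom/top edges? spacer top
print('place',R@[.0045,0]+t)
# tooth: wall tall top end at pad: front edge z=.08
print([ (np.array([ppx('wrist',np.array([*(R@q+t),z]),c)])+.5-[20,0])*2.4 for q,z in (([-.012,-.087],.08),([-.012,-.031],.08),([.019,-.067],.05))])
E
```

```text
[[ 0.5334 -0.1001  0.008 ]
 [ 0.5556  0.0879  0.008 ]
 [ 0.622  -0.1106  0.008 ]
 [ 0.6442  0.077   0.008 ]]
ang -6.77 org [ 0.5838 -0.0108] res mm [[0.5, 0.4], [0.3, -0.3], [-0.3, 0.5], [-0.5, -0.6]]
ang -6.5 org [ 0.5855 -0.0139] res mm [[2.8, 1.0], [-1.9, 1.7], [-0.9, -2.7]]
place [ 0.5883 -0.0114]
[array([[307.2106, 418.1101]]), array([[404.3279, 414.8529]]), array([[374.6306, 460.3965]])]
```

```bash
python3 -m inch '[{"x":0,"y":0,"z":0,"ax":0,"ay":6.9,"az":0},{"x":0,"y":0,"z":0,"ax":0,"ay":6.9,"az":0},{"x":0,"y":0,"z":0,"ax":0,"ay":6.9,"az":0},{"x":0,"y":0,"z":0,"ax":0,"ay":6.9,"az":0},{"x":0,"y":0,"z":0,"ax":0,"ay":6.9,"az":0},{"x":0,"y":0,"z":0,"ax":0,"ay":6.9,"az":0},{"x":0,"y":0,"z":0,"ax":0,"ay":6.9,"az":0},{"x":0,"y":0,"z":0,"ax":0,"ay":6.9,"az":0},{"x":0,"y":0,"z":0,"ax":0,"ay":6.9,"az":0},{"x":0,"y":0,"z":0,"ax":0,"ay":6.9,"az":0},{"x":0,"y":0,"z":0,"ax":0,"ay":6.9,"az":0},{"x":0,"y":0,"z":0,"ax":0,"ay":6.9,"az":0}]' >/dev/null
python3 -m inch '[{"x":0,"y":0,"z":0,"ax":0,"ay":6.9,"az":0},{"x":0,"y":0,"z":0,"ax":0,"ay":0,"az":0},{"x":0,"y":0,"z":0,"ax":0,"ay":0,"az":0},{"x":0,"y":0,"z":0,"ax":0,"ay":0,"az":0}]'
python3 - <<'E'
from h import *
delta([.5883,-.0124,.15]);print(r.read_state()['qpos'])
E
```

```text
clock: 6.72
tcp_pos: [0.6001, 0.1124, 0.2502]
eef_rot: [[-0.114, -0.001, 0.993], [-0.993, 0.0, -0.114], [-0.0, -1.0, -0.001]]
ft_force: [-0.4, 0.1, -2.5]
opening: 0.0075
tcp [0.6001 0.1124 0.2502] jaw ang -6.55 F [-0.4  0.1 -2.5] open 0.007482653135509424 t 6.7167
tool delta mm [125.4 100.2   2.6]
[-0.4807  0.5683  0.4361  1.5331 -0.2586  1.0988 -0.1009]
```

```bash
python3 -m inch '[{"x":15,"y":0,"z":0.6,"ax":0,"ay":0.2,"az":0},{"x":30,"y":0,"z":1,"ax":0,"ay":0,"az":0},{"x":35,"y":0,"z":1,"ax":0,"ay":0,"az":0},{"x":30,"y":0,"z":0,"ax":0,"ay":0,"az":0},{"x":15,"y":15,"z":0,"ax":0,"ay":0,"az":0},{"x":0,"y":30,"z":0,"ax":0,"ay":0,"az":0},{"x":0,"y":30,"z":0,"ax":0,"ay":0,"az":0},{"x":0,"y":10,"z":0,"ax":0,"ay":0,"az":0},{"x":0,"y":0,"z":0,"ax":0,"ay":0,"az":0},{"x":0,"y":0,"z":0,"ax":0,"ay":0,"az":0},{"x":0,"y":0,"z":0,"ax":0,"ay":0,"az":0}]'
python3 - <<'E'
from h import *
import pickle
delta([.5883,-.0124,.15])
c=snap('wrist','pics/w4.png');pickle.dump(c,open('w4.pkl','wb'))
s=r.camera('side')[:,:,::-1];sc=r.camera('scene')[:,:,::-1]
w=cv2.imread('pics/w4.png')
o=np.zeros((600,800,3),'u1');o[:375,:600]=cv2.resize(w[:375,100:500],(600,375*1))if 0 else cv2.resize(w,(600,375))
o[375:,:360]=cv2.resize(s[150:275,240:440],(360,225));o[375:,400:760]=cv2.resize(sc[120:245,250:450],(360,225))
cv2.imwrite('pics/m4.png',o)
E
```

```text
clock: 7.63
tcp_pos: [0.5895, -0.0136, 0.1675]
eef_rot: [[-0.122, 0.004, 0.993], [-0.993, -0.0, -0.122], [0.0, -1.0, 0.004]]
ft_force: [0.3, 0.2, -2.3]
opening: 0.0077
tcp [ 0.5895 -0.0136  0.1675] jaw ang -6.98 F [ 0.3  0.2 -2.3] open 0.007695452198063445 t 7.6333
tool delta mm [-1.  17.5 -1.4]
```

View pics/m4.png

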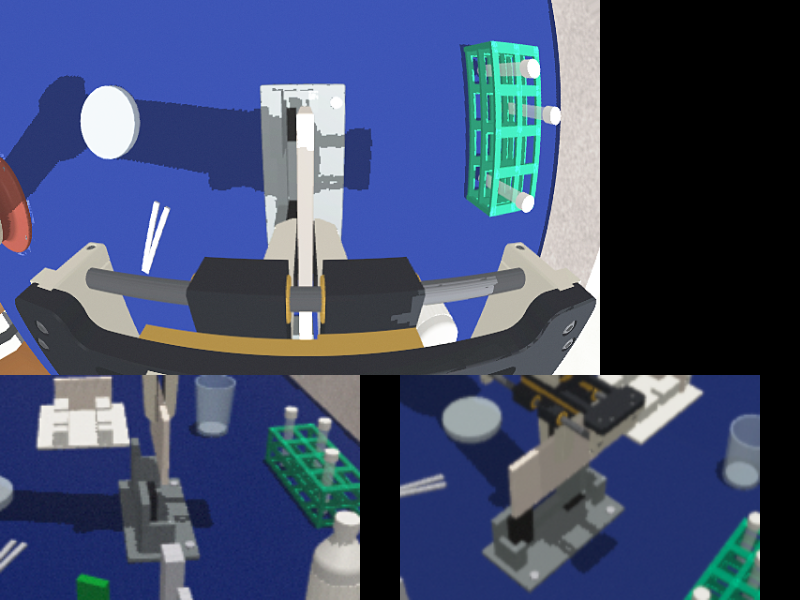

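```bash
python3 - <<'E'
from h import *
import pickle
c=pickle.load(open('w4.pkl','rb'))
a=np.radians(-6.77);R=np.array([[np.cos(a),-np.sin(a)],[np.sin(a),np.cos(a)]]);t=np.array([.5838,-.0108])
k=.9375
for q in ([-.04,.095],[.05,.095]): print('pred',np.array(ppx('wrist',np.array([*(R@q+t),.008]),c))*k)
for p in ((261,85.5),(345.5,85)): print('meas local',(R.T@(onz('wrist',p[0]/k,p[1]/k,.008,c)[:2]-t)*1000).round(1))
for p,z in (((304.5,108),.1675-.0685+.085),): print('plate end top local',(R.T@(onz('wrist',p[0]/k,p[1]/k,z,c)[:2]-t)*1000).round(1))
s=r.read_state();p=np.array(s['tcp_pos']);print('tcp local',(R.T@(p[:2]-t)*1000).round(1))
E
```

```text
pred [260.1544  83.1335]
pred [345.8663  82.6978]
meas local [-39.1  92.4]
meas local [49.6 92.5]
plate end top local [ 6.  75.9]
tcp local [ 5.6 -1.7]
```

```bash
python3 -m inch '[{"x":1.2,"y":5,"z":-1.2,"ax":0,"ay":0,"az":0},{"x":0,"y":12,"z":0,"ax":0,"ay":0,"az":0},{"x":0,"y":15,"z":0,"ax":0,"ay":0,"az":0},{"x":0,"y":15,"z":0,"ax":0,"ay":0,"az":0},{"x":0,"y":0,"z":0,"ax":0,"ay":0,"az":0},{"x":0,"y":0,"z":0,"ax":0,"ay":0,"az":0}]'
python3 -m inch '[{"x":0,"y":9,"z":0,"ax":0,"ay":0,"az":0},{"x":0,"y":9,"z":0,"ax":0,"ay":0,"az":0},{"x":0,"y":9,"z":0,"ax":0,"ay":0,"az":0},{"x":0,"y":8,"z":0,"ax":0,"ay":0,"az":0},{"x":0,"y":4,"z":0,"ax":0,"ay":0,"az":0},{"x":0,"y":0,"z":0,"ax":0,"ay":0,"az":0},{"x":0,"y":0,"z":0,"ax":0,"ay":0,"az":0}]'
```

```text
clock: 8.28
tcp_pos: [0.5866, -0.0141, 0.1184]
eef_rot: [[-0.122, -0.001, 0.993], [-0.993, -0.0, -0.122], [0.0, -1.0, -0.001]]
ft_force: [-0.2, -0.2, -2.5]
opening: 0.0081
clock: 8.87
tcp_pos: [0.5867, -0.0143, 0.0793]
eef_rot: [[-0.122, -0.001, 0.993], [-0.993, -0.0, -0.122], [0.0, -1.0, -0.001]]
ft_force: [0.7, 0.5, -2.4]
opening: 0.0077
```

```bash
python3 -m inch '[{"x":0,"y":1.5,"z":0.5,"ax":0,"ay":0,"az":0},{"x":0,"y":1.2,"z":0.5,"ax":0,"ay":0,"az":0},{"x":0,"y":0.8,"z":0,"ax":0,"ay":0,"az":0},{"x":0,"y":0,"z":0,"ax":0,"ay":0,"az":0},{"x":0,"y":0,"z":0,"ax":0,"ay":0,"az":0},{"x":0,"y":0,"z":0,"ax":0,"ay":0,"az":0}]'
```

```text
clock: 9.37
tcp_pos: [0.5882, -0.0144, 0.0766]
eef_rot: [[-0.122, 0.001, 0.993], [-0.993, -0.0, -0.122], [-0.0, -1.0, 0.001]]
ft_force: [-0.1, -0.7, 0.1]
opening: 0.0077
```

```bash
python3 -m inch '[{"x":0,"y":0,"z":0,"ax":0,"ay":0,"az":0},{"x":0,"y":0,"z":0,"ax":0,"ay":0,"az":0},{"x":0,"y":0,"z":0,"ax":0,"ay":0,"az":0},{"x":0,"y":0,"z":0,"ax":0,"ay":0,"az":0},{"x":0,"y":0,"z":0,"ax":0,"ay":0,"az":0},{"x":0,"y":0,"z":0,"ax":0,"ay":0,"az":0}]' 165
python3 -m inch '[{"x":0,"y":-10,"z":0,"ax":0,"ay":0,"az":0},{"x":0,"y":-20,"z":0,"ax":0,"ay":0,"az":0},{"x":0,"y":-30,"z":0,"ax":0,"ay":0,"az":0},{"x":0,"y":-40,"z":0,"ax":0,"ay":0,"az":0},{"x":0,"y":-30,"z":0,"ax":0,"ay":0,"az":0},{"x":0,"y":-15,"z":0,"ax":0,"ay":0,"az":0},{"x":0,"y":0,"z":0,"ax":0,"ay":0,"az":0},{"x":0,"y":0,"z":0,"ax":0,"ay":0,"az":0}]'
python3 - <<'E'
from h import *
delta([.545,-.323,.236])
snap('side','pics/s5.png');c=snap('scene','pics/sc5.png')
E
```

```text
clock: 9.87
tcp_pos: [0.5878, -0.0143, 0.0762]
eef_rot: [[-0.122, 0.0, 0.993], [-0.993, -0.0, -0.122], [0.0, -1.0, 0.0]]
ft_force: [0.6, -0.2, 0.2]
opening: 0.0328
clock: 10.53
tcp_pos: [0.5879, -0.0143, 0.2222]
eef_rot: [[-0.122, 0.002, 0.993], [-0.993, 0.0, -0.122], [-0.0, -1.0, 0.002]]
ft_force: [-0.2, 0.8, -0.5]
opening: 0.033
tcp [ 0.5879 -0.0143  0.2222] jaw ang -7.01 F [-0.2  0.8 -0.5] open 0.03297694384756018 t 10.5333
tool delta mm [311.6 -13.9  -4.9]
```

```bash
python3 -m inch '[{"x":15,"y":-12,"z":0,"ax":0,"ay":0,"az":0},{"x":35,"y":-13,"z":-1,"ax":0,"ay":0,"az":0},{"x":38,"y":-13,"z":-1,"ax":0,"ay":0,"az":0},{"x":38,"y":0,"z":-1,"ax":0,"ay":0,"az":0},{"x":38,"y":0,"z":-1,"ax":0,"ay":0,"az":0},{"x":38,"y":0,"z":-1,"ax":0,"ay":0,"az":0},{"x":38,"y":0,"z":0,"ax":0,"ay":0,"az":0},{"x":30,"y":0,"z":0,"ax":0,"ay":0,"az":0},{"x":15,"y":0,"z":0,"ax":0,"ay":0,"az":0},{"x":0,"y":0,"z":0,"ax":0,"ay":0,"az":0},{"x":0,"y":0,"z":0,"ax":0,"ay":0,"az":0},{"x":0,"y":0,"z":0,"ax":0,"ay":0,"az":0}]' 0
python3 - <<'E'
from h import *
import pickle
delta([.545,-.323,.26])
c=snap('wrist','pics/w6.png');pickle.dump(c,open('w6.pkl','wb'))
w=cv2.imread('pics/w6.png')
s=cv2.imread('pics/s5.png');sc=cv2.imread('pics/sc5.png')
o=np.zeros((600,800,3),'u1');o[:360,:480]=cv2.resize(w[60:300,160:480],(480,360),interpolation=2)
o[:300,500:800]=cv2.resize(s[150:260,270:380],(300,300),interpolation=2);o[300:,500:800]=cv2.resize(sc[135:245,280:390],(300,300),interpolation=2)
cv2.imwrite('pics/m6.png',o)
E
```

```text
clock: 11.63
tcp_pos: [0.5485, -0.294, 0.2578]
eef_rot: [[-0.12, -0.002, 0.993], [-0.993, 0.003, -0.12], [-0.003, -1.0, -0.002]]
ft_force: [-0.5, 0.7, -0.2]
opening: 0.0927
tcp [ 0.5485 -0.294   0.2578] jaw ang -6.87 F [-0.5  0.7 -0.2] open 0.09265458691882189 t 11.6333
tool delta mm [29.2 -2.3 -0.1]
```

View pics/m6.png

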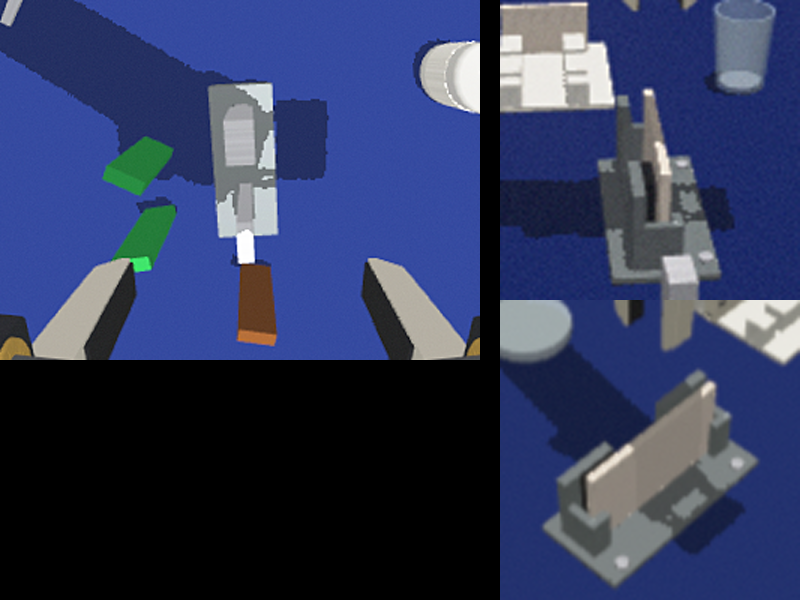

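```bash
python3 - <<'E'
from fit import *
import pickle
c=pickle.load(open('w6.pkl','rb'))
f=lambda u,v:(160+(u+.5)/1.5-.5,60+(v+.5)/1.5-.5)
P=[onz('wrist',*f(*p),.130,c) for p in [(236,231),(253,231),(255,263),(237,263)]];print(np.array(P))
R,t=fit(P,[[-.005,.014],[.005,.014],[.005,-.014],[-.005,-.014]])
P=[onz('wrist',*f(*p),.04,c) for p in [(208,86),(271,83),(278,234),(219,237)]]
R,t2=fit(P,[[-.025,.063],[.025,.063],[.025,-.063],[-.025,-.063]]);print('slot',R@[0,-.0325]+t2)
im=cv2.imread('pics/w6.png');m=im.min(2)>235;n,l,st,ce=cv2.connectedComponentsWithStats(m[200:250,300:345].astype('u1'));
for i in range(1,n):
  if st[i,4]>50:
    q=ce[i]+[300,200];print(st[i],q,onz('wrist',*q,.13,c))
    pts=np.argwhere(l==i)[:,::-1]+[300,200];print(cv2.minAreaRect(pts.astype('f4')))
delta([*t,.112])
E
```

```text
[[ 0.5381 -0.3144  0.13  ]
 [ 0.5488 -0.3157  0.13  ]
 [ 0.5475 -0.3381  0.13  ]
 [ 0.5358 -0.3367  0.13  ]]
ang -4.88 org [ 0.5425 -0.3262] res mm [[-0.7, -2.5], [0.1, -3.0], [1.2, 2.5], [-0.6, 3.0]]
ang -3.71 org [ 0.5453 -0.2903] res mm [[0.3, 0.5], [-0.3, -0.0], [0.1, -0.2], [-0.1, -0.2]]
slot [ 0.5432 -0.3227]
[ 18  13  11  23 211] [323.2417 223.8768] [ 0.5426 -0.3254  0.13  ]
((323.0, 224.0), (22.0, 10.0), 90.0)
tcp [ 0.5489 -0.2937  0.2582] jaw ang -6.8 F [-0.4  0.3 -0.6] open 0.09298129881348845 t 11.6833
tool delta mm [ 33.4 146.1  -2.2]
```

```bash
python3 -m inch '[{"x":15,"y":0,"z":-2,"ax":0,"ay":-3,"az":0},{"x":15.6,"y":20,"z":-1.9,"ax":0,"ay":0,"az":0},{"x":0,"y":35,"z":0,"ax":0,"ay":0,"az":0},{"x":0,"y":25,"z":0,"ax":0,"ay":0,"az":0},{"x":0,"y":0,"z":0,"ax":0,"ay":0,"az":0},{"x":0,"y":0,"z":0,"ax":0,"ay":0,"az":0},{"x":0,"y":0,"z":0,"ax":0,"ay":0,"az":0}]' 145
python3 - <<'E'
from h import *
delta([.543,-.324,.114])
print(onz('scene',203,275,0),onz('scene',224,256,0))
E
```

```text
clock: 12.27
tcp_pos: [0.5427, -0.326, 0.1807]
eef_rot: [[-0.068, 0.002, 0.998], [-0.998, -0.001, -0.068], [0.001, -1.0, 0.002]]
ft_force: [0.4, -0.4, 0.9]
opening: 0.0508
tcp [ 0.5427 -0.326   0.1807] jaw ang -3.88 F [ 0.4 -0.4  0.9] open 0.05080749453387943 t 12.2667
tool delta mm [-2.  66.7 -0. ]
[ 0.4717 -0.3358  0.    ] [ 0.4728 -0.276   0.    ]
```

```bash
python3 -m inch '[{"x":-1.5,"y":10,"z":0,"ax":0,"ay":0,"az":0},{"x":0,"y":25,"z":0,"ax":0,"ay":0,"az":0},{"x":0,"y":20,"z":0,"ax":0,"ay":0,"az":0},{"x":0,"y":11.5,"z":0,"ax":0,"ay":0,"az":0},{"x":0,"y":0,"z":0,"ax":0,"ay":0,"az":0},{"x":0,"y":0,"z":0,"ax":0,"ay":0,"az":0}]'
python3 -m inch '[{"x":0,"y":0,"z":0,"ax":0,"ay":0,"az":0},{"x":0,"y":0,"z":0,"ax":0,"ay":0,"az":0},{"x":0,"y":0,"z":0,"ax":0,"ay":0,"az":0},{"x":0,"y":0,"z":0,"ax":0,"ay":0,"az":0},{"x":0,"y":0,"z":0,"ax":0,"ay":0,"az":0},{"x":0,"y":0,"z":0,"ax":0,"ay":0,"az":0},{"x":0,"y":0,"z":0,"ax":0,"ay":0,"az":0},{"x":0,"y":0,"z":0,"ax":0,"ay":0,"az":0},{"x":0,"y":0,"z":0,"ax":0,"ay":0,"az":0},{"x":0,"y":0,"z":0,"ax":0,"ay":0,"az":0},{"x":0,"y":0,"z":0,"ax":0,"ay":0,"az":0},{"x":0,"y":0,"z":0,"ax":0,"ay":0,"az":0}]' 255 30
```

```text
clock: 12.77
tcp_pos: [0.5417, -0.3252, 0.1131]
eef_rot: [[-0.07, 0.0, 0.998], [-0.998, -0.0, -0.07], [0.0, -1.0, 0.0]]
ft_force: [-0.1, -0.1, 0.7]
opening: 0.04
clock: 13.77
tcp_pos: [0.5416, -0.3253, 0.1131]
eef_rot: [[-0.07, 0.001, 0.998], [-0.998, -0.0, -0.07], [0.0, -1.0, 0.001]]
ft_force: [0.4, 0.9, 5.3]
opening: 0.0098
```

```bash
python3 -m inch '[{"x":0,"y":-5,"z":0,"ax":0,"ay":0,"az":0},{"x":0,"y":-15,"z":0,"ax":0,"ay":0,"az":0},{"x":0,"y":-25,"z":0,"ax":0,"ay":0,"az":0},{"x":0,"y":-35,"z":0,"ax":0,"ay":0,"az":0},{"x":0,"y":-35,"z":0,"ax":0,"ay":0,"az":0},{"x":0,"y":-20,"z":0,"ax":0,"ay":3,"az":0},{"x":0,"y":-10,"z":0,"ax":0,"ay":0,"az":0},{"x":0,"y":0,"z":0,"ax":0,"ay":0,"az":0},{"x":0,"y":0,"z":0,"ax":0,"ay":0,"az":0},{"x":0,"y":0,"z":0,"ax":0,"ay":0,"az":0}]'
python3 - <<'E'
from h import *
a=np.radians(-6.77);R=np.array([[np.cos(a),-np.sin(a)],[np.sin(a),np.cos(a)]]);t=np.array([.5838,-.0108])
w=R@[-.006,.0515]+t;print(w);delta([*w,.255])
E
```

```text
clock: 14.6
tcp_pos: [0.5404, -0.3241, 0.2551]
eef_rot: [[-0.121, -0.004, 0.993], [-0.993, 0.003, -0.121], [-0.002, -1.0, -0.004]]
ft_force: [0.2, -0.5, -0.9]
opening: 0.0099
[0.5839 0.041 ]
tcp [ 0.5404 -0.3241  0.2551] jaw ang -6.96 F [ 0.2 -0.5 -0.9] open 0.009934556860569854 t 14.6
tool delta mm [-367.7    0.9   -1.1]
```

```bash
python3 -m inch '[{"x":-12,"y":0,"z":0,"ax":0,"ay":0,"az":0},{"x":-30,"y":0,"z":0,"ax":0,"ay":0,"az":0},{"x":-38,"y":0,"z":0,"ax":0,"ay":0,"az":0},{"x":-38,"y":0,"z":0,"ax":0,"ay":0,"az":0},{"x":-38,"y":0,"z":0,"ax":0,"ay":0,"az":0},{"x":-38,"y":0,"z":0,"ax":0,"ay":0,"az":0},{"x":-38,"y":0,"z":0,"ax":0,"ay":0,"az":0},{"x":-35,"y":0,"z":0,"ax":0,"ay":0,"az":0},{"x":-25,"y":0,"z":0,"ax":0,"ay":0,"az":0},{"x":-12,"y":0,"z":0,"ax":0,"ay":0,"az":0},{"x":0,"y":0,"z":0,"ax":0,"ay":0,"az":0},{"x":0,"y":0,"z":0,"ax":0,"ay":0,"az":0}]'
python3 -m inch '[{"x":0,"y":0,"z":0,"ax":0,"ay":0,"az":0},{"x":0,"y":0,"z":0,"ax":0,"ay":0,"az":0}]' >/dev/null
python3 - <<'E'
from h import *
import pickle
delta([.5839,.041,.255])
c=snap('wrist','pics/w7.png');pickle.dump(c,open('w7.pkl','wb'))
w=cv2.imread('pics/w7.png');cv2.imwrite('pics/w7c.png',cv2.resize(w[60:260,240:440],(600,600),interpolation=2))
E
```

```text
clock: 15.6
tcp_pos: [0.5778, -0.0241, 0.257]
eef_rot: [[-0.122, -0.002, 0.993], [-0.993, -0.002, -0.122], [0.002, -1.0, -0.001]]
ft_force: [-0.6, -0.3, -0.9]
opening: 0.0098
tcp [ 0.578  -0.0266  0.2577] jaw ang -7.27 F [-0.5 -0.2 -0.5] open 0.009905900686975182 t 15.7667
tool delta mm [-67.8   2.6  -2.7]
```

View pics/w7c.png

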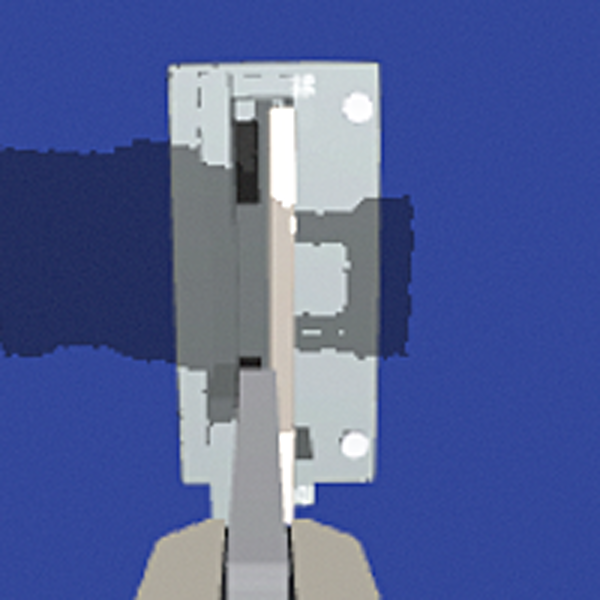

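```bash
python3 - <<'E'
from fit import *
import pickle
c=pickle.load(open('w7.pkl','rb'))
f=lambda u,v:(240+(u+.5)/3-.5,60+(v+.5)/3-.5)
g=lambda u,v,z:onz('wrist',*f(u,v),z,c)
P=[g(*p,.008) for p in [(168,65),(380,63),(375,483),(184,483)]]
R,t=fit(P,[[-.04,.095],[.05,.095],[.05,-.095],[-.04,-.095]])
L=lambda u,v,z:(R.T@(g(u,v,z)[:2]-t)*1000).round(1)
print('plate top far back/front',L(269,108,.093),L(294.5,108,.093))
print('plate top mid ',L(270,300,.093),L(295,300,.093))
print('strip',L(234,120,.011),L(258,120,.011),L(258,203,.011))
z=.153
print('spacer bottom',L(240,366,z),L(275,368,z))
p=np.array(r.read_state()['tcp_pos']);print('tcp',(R.T@(p[:2]-t)*1000).round(1))
w=R@[-.0058,.052]+t;print(w);delta([*w,.255])
E
```

```text
ang -6.39 org [ 0.5839 -0.0121] res mm [[0.0, -0.4], [-0.5, -0.5], [-0.4, -0.2], [0.9, 1.2]]
plate top far back/front [ 1.2 73.9] [ 9.6 73.8]
plate top mid  [0.6 8.3] [9.2 8.1]
strip [-12.5  70.1] [-2.4 69.9] [-2.9 34.5]
spacer bottom [-8.8  1.1] [1.1 0.4]
tcp [ -4.2 -14.6]
[0.5839 0.0402]
tcp [ 0.5781 -0.0262  0.2577] jaw ang -7.25 F [ 0.8  0.5 -0.8] open 0.009962319439113366 t 15.8167
tool delta mm [-66.6   2.7  -2.6]
```

```bash
python3 -m inch '[{"x":-15,"y":0,"z":-0.6,"ax":0,"ay":0,"az":0},{"x":-25,"y":0,"z":-1,"ax":0,"ay":0,"az":0},{"x":-17,"y":0,"z":-0.6,"ax":0,"ay":0,"az":0},{"x":-8.2,"y":0,"z":-0.4,"ax":0,"ay":-0.5,"az":0},{"x":0,"y":30,"z":0,"ax":0,"ay":0,"az":0},{"x":0,"y":10,"z":0,"ax":0,"ay":0,"az":0},{"x":0,"y":0,"z":0,"ax":0,"ay":0,"az":0},{"x":0,"y":0,"z":0,"ax":0,"ay":0,"az":0},{"x":0,"y":0,"z":0,"ax":0,"ay":0,"az":0}]'
python3 - <<'E'
from h import *
for a,t in((-6.39,[.5839,-.0121]),(-6.77,[.5838,-.0108])):
    a=np.radians(a);R=np.array([[np.cos(a),-np.sin(a)],[np.sin(a),np.cos(a)]]);delta([*(R@[-.0057,.0506]+t),.117])
E
```

```text
clock: 16.57
tcp_pos: [0.5844, 0.0402, 0.2186]
eef_rot: [[-0.115, 0.002, 0.993], [-0.993, -0.001, -0.115], [0.001, -1.0, 0.002]]
ft_force: [-0.4, -1.4, -0.5]
opening: 0.0099
tcp [0.5844 0.0402 0.2186] jaw ang -6.62 F [-0.4 -1.4 -0.5] open 0.00993449712779768 t 16.5667
tool delta mm [  1.3 101.6  -0.6]
tcp [0.5844 0.0402 0.2186] jaw ang -6.62 F [-0.4 -1.4 -0.5] open 0.00993449712779768 t 16.5667
tool delta mm [  0.  101.6  -0.5]
```

```bash
python3 -m inch '[{"x":0.7,"y":8,"z":-0.5,"ax":0,"ay":0,"az":0},{"x":0,"y":8,"z":0,"ax":0,"ay":0,"az":0},{"x":0,"y":5,"z":0,"ax":0,"ay":0,"az":0},{"x":0,"y":4,"z":0,"ax":0,"ay":0,"az":0},{"x":0,"y":4,"z":0,"ax":0,"ay":0,"az":0},{"x":0,"y":0,"z":0,"ax":0,"ay":0,"az":0}]'
python3 -m inch '[{"x":0,"y":4,"z":0,"ax":0,"ay":0,"az":0},{"x":0,"y":4,"z":0,"ax":0,"ay":0,"az":0},{"x":0,"y":4,"z":0,"ax":0,"ay":0,"az":0},{"x":0,"y":0,"z":0,"ax":0,"ay":0,"az":0}]'
```

```text
clock: 17.07
tcp_pos: [0.5827, 0.0411, 0.1876]
eef_rot: [[-0.113, -0.002, 0.994], [-0.994, -0.0, -0.113], [0.0, -1.0, -0.002]]
ft_force: [-0.2, -0.2, 0.1]
opening: 0.0099
clock: 17.4
tcp_pos: [0.5826, 0.041, 0.1757]
eef_rot: [[-0.113, -0.002, 0.994], [-0.994, -0.0, -0.113], [0.0, -1.0, -0.002]]
ft_force: [0.3, -0.1, -0.1]
opening: 0.0096
```

```bash
python3 -m inch '[{"x":0,"y":4,"z":0.5,"ax":0,"ay":0,"az":0},{"x":0,"y":8,"z":0.4,"ax":0,"ay":0,"az":0},{"x":0,"y":8,"z":0,"ax":0,"ay":0,"az":0},{"x":0,"y":8,"z":0,"ax":0,"ay":0,"az":0},{"x":0,"y":0,"z":0,"ax":0,"ay":0,"az":0}]'
python3 -m inch '[{"x":0,"y":8,"z":0,"ax":0,"ay":0,"az":0},{"x":0,"y":8,"z":0,"ax":0,"ay":0,"az":0},{"x":0,"y":6,"z":0,"ax":0,"ay":0,"az":0},{"x":0,"y":3,"z":0,"ax":0,"ay":0,"az":0},{"x":0,"y":0,"z":0,"ax":0,"ay":0,"az":0},{"x":0,"y":0,"z":0,"ax":0,"ay":0,"az":0}]'
```

```text
clock: 17.82
tcp_pos: [0.5827, 0.041, 0.1464]
eef_rot: [[-0.113, -0.004, 0.994], [-0.994, -0.0, -0.113], [0.001, -1.0, -0.004]]
ft_force: [-0.2, -0.1, -1.6]
opening: 0.0097
clock: 18.32
tcp_pos: [0.5841, 0.0408, 0.1235]
eef_rot: [[-0.113, -0.0, 0.994], [-0.994, -0.0, -0.113], [0.0, -1.0, -0.0]]
ft_force: [0.2, 0.1, -1.2]
opening: 0.0099
```

```bash
python3 -m inch '[{"x":0,"y":3,"z":0,"ax":0,"ay":0,"az":0},{"x":0,"y":2,"z":0,"ax":0,"ay":0,"az":0},{"x":0,"y":1.5,"z":0,"ax":0,"ay":0,"az":0},{"x":0,"y":1,"z":0,"ax":0,"ay":0,"az":0},{"x":0,"y":0,"z":0,"ax":0,"ay":0,"az":0},{"x":0,"y":0,"z":0,"ax":0,"ay":0,"az":0}]'
```

```text
clock: 18.82
tcp_pos: [0.5842, 0.0408, 0.1162]
eef_rot: [[-0.113, 0.0, 0.994], [-0.994, -0.0, -0.113], [0.0, -1.0, 0.0]]
ft_force: [0.0, -0.8, -1.7]
opening: 0.0098
```

```bash
python3 -m inch '[{"x":0,"y":0.6,"z":0,"ax":0,"ay":0,"az":0},{"x":0,"y":0.4,"z":0,"ax":0,"ay":0,"az":0},{"x":0,"y":0,"z":0,"ax":0,"ay":0,"az":0},{"x":0,"y":0,"z":0,"ax":0,"ay":0,"az":0},{"x":0,"y":0,"z":0,"ax":0,"ay":0,"az":0}]'
```

```text
clock: 19.23
tcp_pos: [0.5843, 0.0408, 0.1161]
eef_rot: [[-0.113, 0.0, 0.994], [-0.994, 0.0, -0.113], [-0.0, -1.0, 0.0]]
ft_force: [-1.1, -0.0, 5.3]
opening: 0.01
```

```bash
python3 -m inch '[{"x":0,"y":0,"z":0,"ax":0,"ay":0,"az":0},{"x":0,"y":0,"z":0,"ax":0,"ay":0,"az":0},{"x":0,"y":0,"z":0,"ax":0,"ay":0,"az":0},{"x":0,"y":0,"z":0,"ax":0,"ay":0,"az":0},{"x":0,"y":0,"z":0,"ax":0,"ay":0,"az":0},{"x":0,"y":0,"z":0,"ax":0,"ay":0,"az":0}]' 165
python3 -m inch '[{"x":0,"y":-10,"z":0,"ax":0,"ay":0,"az":0},{"x":0,"y":-20,"z":0,"ax":0,"ay":0,"az":0},{"x":0,"y":-30,"z":0,"ax":0,"ay":0,"az":0},{"x":0,"y":-30,"z":0,"ax":0,"ay":0,"az":0},{"x":0,"y":-20,"z":0,"ax":0,"ay":0,"az":0},{"x":0,"y":0,"z":0,"ax":0,"ay":0,"az":0},{"x":0,"y":0,"z":0,"ax":0,"ay":0,"az":0}]'
python3 - <<'E'
from h import *
s=r.camera('side')[:,:,::-1];sc=r.camera('scene')[:,:,::-1]
o=np.zeros((500,800,3),'u1')
o[:,:400]=cv2.resize(s[140:265,270:370],(400,500),interpolation=2);o[:,400:]=cv2.resize(sc[125:250,285:385],(400,500),interpolation=2)
cv2.imwrite('pics/m8.png',o)
a=np.radians(-6.5);R=np.array([[np.cos(a),-np.sin(a)],[np.sin(a),np.cos(a)]]);delta([*(R@[.08,0]+[.5839,-.0118]),.2])
E
```

```text
clock: 19.73
tcp_pos: [0.5841, 0.0409, 0.115]
eef_rot: [[-0.113, -0.0, 0.994], [-0.994, -0.0, -0.113], [0.0, -1.0, -0.0]]
ft_force: [-0.3, -0.6, -0.6]
opening: 0.0325
clock: 20.32
tcp_pos: [0.5847, 0.0408, 0.2269]
eef_rot: [[-0.113, 0.003, 0.994], [-0.994, 0.0, -0.113], [-0.001, -1.0, 0.003]]
ft_force: [-1.1, 0.1, -1.9]
opening: 0.0327
tcp [0.5833 0.0411 0.2244] jaw ang -6.5 F [-0.   0.7 -0.6] open 0.032340383316687434 t 20.4167
tool delta mm [52.5 24.2 86.6]
```

View pics/m8.png

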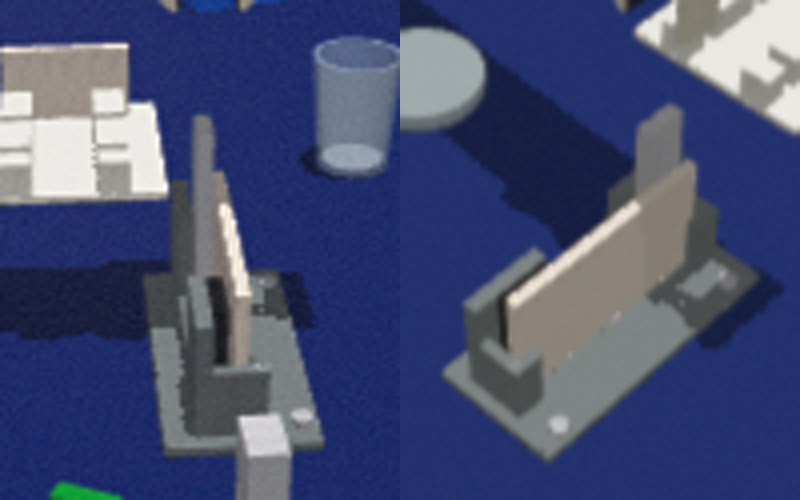

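```bash
python3 -m inch '[{"x":15,"y":0,"z":25,"ax":0,"ay":0,"az":0},{"x":20,"y":0,"z":32,"ax":0,"ay":0,"az":0},{"x":17.5,"y":0,"z":29.6,"ax":0,"ay":0,"az":0},{"x":0,"y":0,"z":0,"ax":0,"ay":-7,"az":0},{"x":0,"y":0,"z":0,"ax":0,"ay":-7,"az":0},{"x":0,"y":0,"z":0,"ax":0,"ay":-7,"az":0},{"x":0,"y":0,"z":0,"ax":0,"ay":-7,"az":0},{"x":0,"y":0,"z":0,"ax":0,"ay":-7,"az":0},{"x":0,"y":0,"z":0,"ax":0,"ay":-7,"az":0},{"x":0,"y":0,"z":0,"ax":0,"ay":-7,"az":0},{"x":0,"y":0,"z":0,"ax":0,"ay":-7,"az":0},{"x":0,"y":0,"z":0,"ax":0,"ay":-7,"az":0}]' 255
python3 -m inch '[{"x":0,"y":0,"z":0,"ax":0,"ay":-7,"az":0},{"x":0,"y":0,"z":0,"ax":0,"ay":-7,"az":0},{"x":0,"y":0,"z":0,"ax":0,"ay":-7,"az":0},{"x":0,"y":0,"z":0,"ax":0,"ay":-6,"az":0},{"x":0,"y":0,"z":0,"ax":0,"ay":0,"az":6},{"x":0,"y":0,"z":0,"ax":0,"ay":0,"az":6},{"x":0,"y":0,"z":0,"ax":0,"ay":0,"az":6},{"x":0,"y":0,"z":0,"ax":0,"ay":0,"az":6},{"x":0,"y":0,"z":0,"ax":0,"ay":0,"az":6},{"x":0,"y":0,"z":0,"ax":0,"ay":0,"az":0},{"x":0,"y":0,"z":0,"ax":0,"ay":0,"az":0},{"x":0,"y":0,"z":0,"ax":0,"ay":0,"az":0}]'
python3 - <<'E'
from h import *
a=np.radians(-6.5);R=np.array([[np.cos(a),-np.sin(a)],[np.sin(a),np.cos(a)]])
for x,z in((.06,.055),(.035,.055)):delta([*(R@[x,0]+[.5839,-.0118]),z])
for p in ((398,265),(405,240),(447,203)):print(onz('scene',*p,.05))
print(r.read_state()['qpos'])
E
```

```text
clock: 21.42
tcp_pos: [0.6632, -0.021, 0.223]
eef_rot: [[0.837, -0.004, 0.547], [-0.547, 0.0, 0.837], [-0.004, -1.0, -0.002]]
ft_force: [0.3, 1.0, -0.6]
opening: 0.0005
clock: 22.42
tcp_pos: [0.6639, -0.021, 0.2246]
eef_rot: [[0.861, -0.497, 0.113], [-0.098, 0.057, 0.994], [-0.5, -0.866, 0.0]]
ft_force: [-0.6, -0.4, -0.3]
opening: 0.001
tcp [ 0.6639 -0.021   0.2246] jaw ang 83.5 F [-0.6 -0.4 -0.3] open 0.0009862513435685834 t 22.4167
tool delta mm [ 67.1 157.2   0.1]
tcp [ 0.6639 -0.021   0.2246] jaw ang 83.5 F [-0.6 -0.4 -0.3] open 0.0009862513435685834 t 22.4167
tool delta mm [ 45.4 169.7   0.1]
[ 0.8025 -0.0894  0.05  ]
[ 0.7835 -0.0284  0.05  ]
[0.8095 0.1175 0.05  ]
[ 0.0213  0.9629 -0.0039  0.8355 -0.0464  1.8644  1.4739]
```

```bash
python3 -m inch '[{"x":7,"y":16,"z":0,"ax":0,"ay":0,"az":0},{"x":13,"y":31,"z":0,"ax":0,"ay":0,"az":0},{"x":15,"y":35,"z":0,"ax":0,"ay":0,"az":0},{"x":15,"y":35,"z":0,"ax":0,"ay":0,"az":0},{"x":11,"y":26,"z":0,"ax":0,"ay":0,"az":0},{"x":6,"y":14,"z":0,"ax":0,"ay":0,"az":0},{"x":0,"y":0,"z":0,"ax":0,"ay":0,"az":0},{"x":0,"y":0,"z":0,"ax":0,"ay":0,"az":0},{"x":0,"y":0,"z":0,"ax":0,"ay":0,"az":0}]'
python3 - <<'E'
from h import *
a=np.radians(-6.5);R=np.array([[np.cos(a),-np.sin(a)],[np.sin(a),np.cos(a)]])
for x,z in((.03,.055),(.02,.055)):delta([*(R@[x,0]+[.5839,-.0118]),z])
print(r.read_state()['qpos'])
E
```

```text
clock: 23.17
tcp_pos: [0.6453, -0.0188, 0.059]
eef_rot: [[0.863, -0.492, 0.113], [-0.098, 0.056, 0.994], [-0.495, -0.869, 0.0]]
ft_force: [0.4, 0.3, 0.6]
opening: 0.0002
tcp [ 0.6453 -0.0188  0.059 ] jaw ang 83.5 F [0.4 0.3 0.6] open 0.00022816664672929205 t 23.1667
tool delta mm [-25.7  19.2  -0.1]
tcp [ 0.6453 -0.0188  0.059 ] jaw ang 83.5 F [0.4 0.3 0.6] open 0.00022816664672929205 t 23.1667
tool delta mm [-34.4  24.2  -0.1]
[ 0.0218  1.0644 -0.0104  1.078  -0.0403  1.5148  1.4847]
```

```bash
python3 -m inch '[{"x":-9,"y":7,"z":0,"ax":0,"ay":0,"az":0},{"x":-11,"y":8,"z":0,"ax":0,"ay":0,"az":0},{"x":-5.5,"y":4,"z":0,"ax":0,"ay":0,"az":0},{"x":0,"y":0,"z":0,"ax":0,"ay":0,"az":0},{"x":0,"y":0,"z":0,"ax":0,"ay":0,"az":0},{"x":0,"y":0,"z":0,"ax":0,"ay":0,"az":0}]'
python3 -m inch '[{"x":-1.75,"y":1,"z":0,"ax":0,"ay":0,"az":0},{"x":-1.75,"y":1,"z":0,"ax":0,"ay":0,"az":0},{"x":0,"y":0,"z":0,"ax":0,"ay":0,"az":0},{"x":0,"y":0,"z":0,"ax":0,"ay":0,"az":0}]'
python3 -m inch '[{"x":-0.9,"y":0.5,"z":0,"ax":0,"ay":0,"az":0},{"x":-0.9,"y":0.5,"z":0,"ax":0,"ay":0,"az":0},{"x":0,"y":0,"z":0,"ax":0,"ay":0,"az":0},{"x":0,"y":0,"z":0,"ax":0,"ay":0,"az":0}]'
```

```text
clock: 23.67
tcp_pos: [0.6139, -0.0153, 0.0535]
eef_rot: [[0.862, -0.493, 0.113], [-0.098, 0.057, 0.994], [-0.497, -0.868, 0.0]]
ft_force: [0.6, -0.2, -0.1]
opening: 0.0004
clock: 24.0
tcp_pos: [0.6086, -0.0148, 0.0519]
eef_rot: [[0.861, -0.497, 0.113], [-0.098, 0.057, 0.994], [-0.5, -0.866, -0.0]]
ft_force: [0.8, -0.8, 0.1]
opening: 0.0005
clock: 24.33
tcp_pos: [0.6069, -0.0146, 0.052]
eef_rot: [[0.861, -0.496, 0.113], [-0.098, 0.057, 0.994], [-0.499, -0.867, 0.0]]
ft_force: [1.6, 0.4, -0.0]
opening: 0.0006
```

```bash
for i in 1; do python3 -m inch '[{"x":-0.9,"y":0.5,"z":0,"ax":0,"ay":0,"az":0},{"x":0,"y":0,"z":0,"ax":0,"ay":0,"az":0},{"x":0,"y":0,"z":0,"ax":0,"ay":0,"az":0}]'; python3 -m inch '[{"x":-0.9,"y":0.5,"z":0,"ax":0,"ay":0,"az":0},{"x":0,"y":0,"z":0,"ax":0,"ay":0,"az":0},{"x":0,"y":0,"z":0,"ax":0,"ay":0,"az":0}]'; python3 -m inch '[{"x":-0.9,"y":0.5,"z":0,"ax":0,"ay":0,"az":0},{"x":0,"y":0,"z":0,"ax":0,"ay":0,"az":0},{"x":0,"y":0,"z":0,"ax":0,"ay":0,"az":0}]'; done
```

```text
clock: 24.58
tcp_pos: [0.6062, -0.0144, 0.052]
eef_rot: [[0.862, -0.495, 0.113], [-0.098, 0.057, 0.994], [-0.498, -0.867, 0.0]]
ft_force: [3.2, 0.6, 0.2]
opening: 0.0006
clock: 24.83
tcp_pos: [0.6049, -0.0144, 0.0519]
eef_rot: [[0.861, -0.495, 0.113], [-0.098, 0.057, 0.994], [-0.499, -0.867, 0.0]]
ft_force: [4.1, 0.2, -1.5]
opening: 0.0007
clock: 25.08
tcp_pos: [0.6048, -0.0143, 0.052]
eef_rot: [[0.862, -0.493, 0.113], [-0.098, 0.056, 0.994], [-0.496, -0.868, 0.0]]
ft_force: [6.2, -0.1, -1.2]
opening: 0.0006
```

```bash
python3 -m inch '[{"x":-0.9,"y":0.5,"z":0,"ax":0,"ay":0,"az":0},{"x":0,"y":0,"z":0,"ax":0,"ay":0,"az":0},{"x":0,"y":0,"z":0,"ax":0,"ay":0,"az":0}]'; python3 -m inch '[{"x":-0.9,"y":0.5,"z":0,"ax":0,"ay":0,"az":0},{"x":0,"y":0,"z":0,"ax":0,"ay":0,"az":0},{"x":0,"y":0,"z":0,"ax":0,"ay":0,"az":0},{"x":0,"y":0,"z":0,"ax":0,"ay":0,"az":0},{"x":0,"y":0,"z":0,"ax":0,"ay":0,"az":0}]'
```

```text
clock: 25.33
tcp_pos: [0.6047, -0.0143, 0.052]
eef_rot: [[0.864, -0.491, 0.114], [-0.099, 0.056, 0.994], [-0.494, -0.869, 0.0]]
ft_force: [7.6, -0.2, -1.0]
opening: 0.0003
clock: 25.75
tcp_pos: [0.6046, -0.0143, 0.052]
eef_rot: [[0.865, -0.489, 0.114], [-0.099, 0.056, 0.994], [-0.492, -0.871, 0.0]]
ft_force: [8.1, -0.4, -1.8]
opening: 0.0007
```

```bash
python3 - <<'E'
from h import *
import pickle
c=snap('wrist','pics/w9.png');pickle.dump(c,open('w9.pkl','wb'))
w=cv2.imread('pics/w9.png');s=r.camera('side')[:,:,::-1]
o=np.zeros((600,800,3),'u1');o[:350,:560]=cv2.resize(w,(560,350),interpolation=2)
o[350:600,:400]=cv2.resize(w[100:300,160:480],(400,250),interpolation=2)
o[350:600,410:600]=0;o[:460,570:800]=cv2.resize(s[150:250,295:345],(230,460),interpolation=2)
cv2.imwrite('pics/m9.png',o)
E
```

```text
(no output)
```

View pics/m9.png

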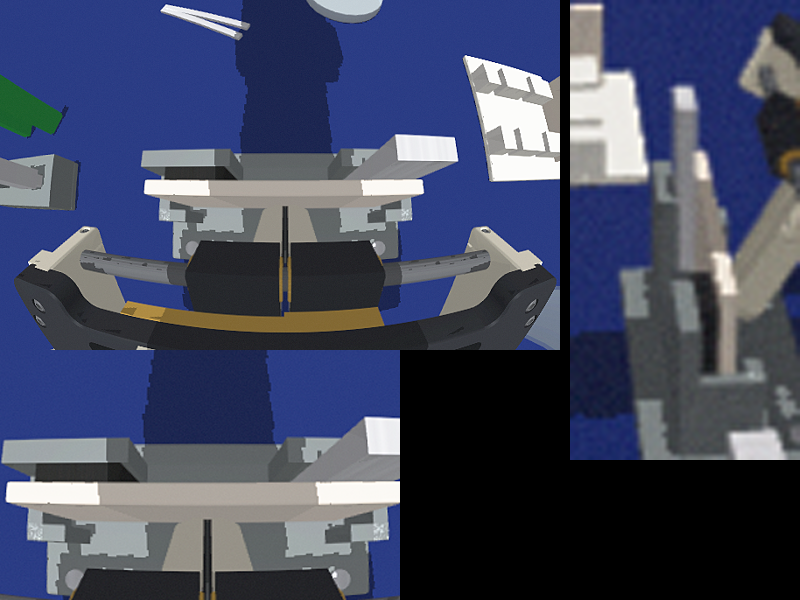

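```bash
python3 - <<'E'
from h import *
import pickle
c=pickle.load(open('w9.pkl','rb'));k=.875
im=cv2.imread('pics/w9.png')
def edges(u,v0,v1):
    g=im[v0:v1,u-3:u+4].mean((1,2));d=np.diff(g);i=np.argsort(-abs(d))[:4];return [(int(v0+j),int(d[j])) for j in sorted(i)]
for u in (175,200,230,280,310,380,410,440,460,475): print(u,edges(u,165,235))
for a,t in((-6.39,[.5839,-.0121]),(-6.77,[.5838,-.0108])):
    a=np.radians(a);R=np.array([[np.cos(a),-np.sin(a)],[np.sin(a),np.cos(a)]]);t=np.array(t)
    L=lambda u,v,z:(R.T@(onz('wrist',u,v,z,c)[:2]-t)*1000).round(1)
    print('plate back',L(144/k,180/k,.093),L(423/k,180/k,.093),'front',L(147/k,196/k,.093),L(422/k,195/k,.093))
    print('wall front',L(165/k,166/k,.08),L(235/k,165/k,.08),'bar top z133',[L(u/k,v/k,.133) for u,v in((396,136),(456,137),(458,160),(398,161))])
s=r.read_state();print(s['ft_force'],s['tcp_pos'],(R.T@(s['tcp_pos'][:2]-t)))
E
```

```text
175 [(171, 71), (204, 115), (205, 73), (221, -77)]
200 [(189, -89), (204, 73), (205, 119), (222, -75)]
230 [(189, -113), (205, 98), (206, 72), (223, -74)]
280 [(174, 36), (205, 37), (206, 22), (223, -17)]
310 [(174, 32), (175, 14), (205, 37), (206, 22)]
380 [(174, 31), (175, 24), (204, 20), (205, 65)]
410 [(169, 38), (170, 33), (189, -41), (205, 32)]
440 [(204, 83), (205, 41), (222, -68), (233, -37)]
460 [(182, -68), (183, -64), (204, 82), (222, -62)]
475 [(183, -88), (204, 142), (221, -65), (222, -41)]
plate back [ -2.4 -76.1] [-2.  73.9] front [  6.2 -73.4] [ 6.  72.5]
wall front [-13.  -70.1] [-13.3 -27.7] bar top z133 [array([-12.1,  41.4]), array([-12.9,  70.1]), array([-3.2, 69.3]), array([-2.4, 41.1])]
plate back [ -1.6 -77.4] [-2.3 72.6] front [  7.  -74.7] [ 5.8 71.2]
wall front [-12.3 -71.4] [-12.9 -29.1] bar top z133 [array([-12.1,  40.1]), array([-13.1,  68.7]), array([-3.4, 68. ]), array([-2.5, 39.8])]
[ 9.3433 -0.5177 -1.076 ] [ 0.6046 -0.0143  0.052 ] [ 0.0211 -0.001 ]
```

```bash
python3 -m inch '[{"x":-0.6,"y":0.35,"z":0,"ax":0,"ay":0,"az":0},{"x":-0.6,"y":0.35,"z":0,"ax":0,"ay":0,"az":0},{"x":0,"y":0,"z":0,"ax":0,"ay":0,"az":0},{"x":0,"y":0,"z":0,"ax":0,"ay":0,"az":0},{"x":0,"y":0,"z":0,"ax":0,"ay":0,"az":0},{"x":0,"y":0,"z":0,"ax":0,"ay":0,"az":0}]'
python3 - <<'E'
from h import *
im=r.camera('scene')[:,:,::-1].copy();cv2.imwrite('pics/sc10.png',im)
a=np.radians(-6.58);R=np.array([[np.cos(a),-np.sin(a)],[np.sin(a),np.cos(a)]]);t=np.array([.5839,-.0115])
x0,y0,k=295,135,7
def crop(f):return cv2.resize(f[y0:y0+85,x0:x0+57],None,fx=k,fy=k,interpolation=2)
A=crop(cv2.imread('pics/sc5.png'));B=crop(im)
B=B[:595,:399];A=A[:595,:399];cv2.imwrite('pics/m10.png',np.hstack([A,B]))
for x in(.006,.0095):
  for z in (.008,.093): print(x,z,[((np.array(ppx('scene',np.array([*(R@[x,y]+t),z])))-[x0,y0]+.5)*k-.5).round(0) for y in(-.075,.075)])
E
```

```text
clock: 26.35
tcp_pos: [0.6045, -0.0143, 0.0521]
eef_rot: [[0.867, -0.486, 0.114], [-0.099, 0.056, 0.994], [-0.489, -0.872, 0.0]]
ft_force: [10.7, -0.6, -1.8]
opening: 0.0001
0.006 0.008 [array([141., 616.]), array([435., 372.])]
0.006 0.093 [array([131., 458.]), array([447., 207.])]
0.0095 0.008 [array([148., 622.]), array([442., 377.])]
0.0095 0.093 [array([139., 464.]), array([455., 212.])]
```

View pics/m10.png

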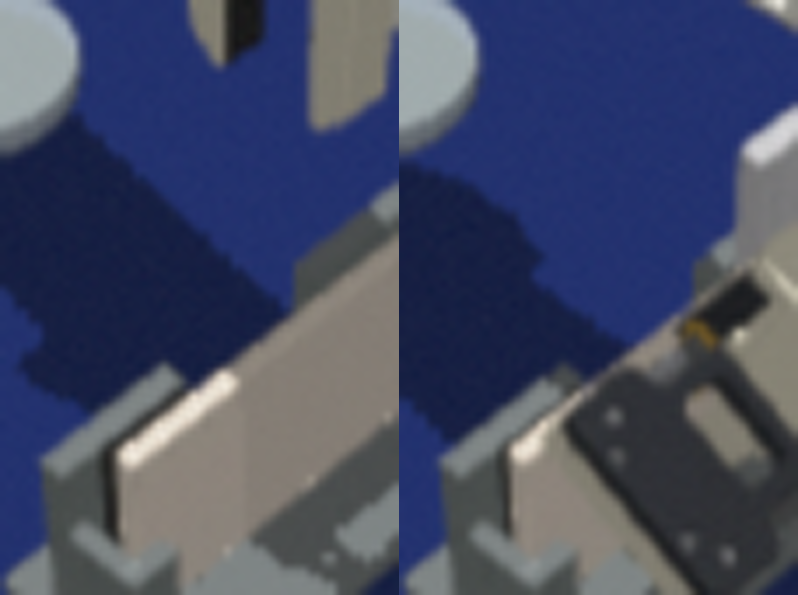

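```bash
python3 - <<'E'
import cv2,numpy as np
A=cv2.imread('pics/sc5.png').astype(float).sum(2);B=cv2.imread('pics/sc10.png').astype(float).sum(2)
for v in range(202,214):
    o=[]
    for I in(A,B):
        p=np.interp(np.arange(306,318,.05),np.arange(306,318),I[v,306:318]);j=p.argmin();q=p[j:];o.append(306+.05*(j+np.argmax(q>300)))
    print(v,np.round(o,2),round(o[0]-o[1],2))
E
python3 - <<'E'
from h import *
a=np.radians(-6.58);R=np.array([[np.cos(a),-np.sin(a)],[np.sin(a),np.cos(a)]]);t=np.array([.5839,-.0115])
for z in(.093,.06,.05):print(z,[np.round(ppx('scene',np.array([*(R@[x,-.075]+t),z])),2) for x in(.006,.0095)])
E
```

```text
202 [311.5 310.6] 0.9
203 [311.55 310.65] 0.9
204 [311.65 310.7 ] 0.95
205 [311.7 310.7] 1.0
206 [311.7 310.7] 1.0
207 [311.7  310.65] 1.05
208 [311.7  310.65] 1.05
209 [311.65 310.85] 0.8
210 [311.65 310.95] 0.7
211 [311.85 310.8 ] 1.05
212 [311.85 310.  ] 1.85
213 [306.4  306.35] 0.05
0.093 [array([313.27, 199.93]), array([314.4 , 200.79])]
0.06 [array([313.84, 209.16]), array([314.94, 210.01])]
0.05 [array([314.01, 211.85]), array([315.1, 212.7])]
```

```bash
python3 - <<'E'
from bench import r
s=r.read_state();print(s['clock'],s['ft_force'],s['tcp_pos']);print(r.finish_job())
E
```

```text
26.4 [11.03902457 -0.7176128  -1.90757283] [ 0.6045188  -0.01429809  0.05210924]
the job is handed in; nothing more can be done
None
```

The job is done and handed in at 26.4 s, with the gripper still pressing on the plate. No verdict was reported, so the result rests on the checks below.

**What I did:**
- I moved the large plate from the rack to the casting stand and released it.
- I stood the plain bar on the rubber strip at the end away from the pad and released it.
- I then pressed the plate's front with the closed, tilted fingertips. The push was at mid-width, roughly 40 mm above the table, and measured about 11 N.

**Last checks:**
- **Plate against the pad:** The wrist view put the plate's back face at about -2 mm in the stand frame at both ends, which is the flush position.
- **Plate upright:** Comparing scene pictures from before and during the push, the pad-end edge shifted by about 0.7 to 1.05 px (about 3 mm) at nearly all heights checked. That means it slid square and did not lean. One row, down by the lip, read 1.85 px; I took it as an edge artefact.
- **Bar position:** The front of the bar's top came out at about -2.4 to -3.4 mm, which is within the 1–2 mm image error of touching the plate. I did not see the contact itself.

**What disagreed or was not seen:**
- My estimates of the stand's position differed by 1 to 3 mm along its length.
- The plate's lower edge was hidden at the end, so its seating is inferred from the edge shift and from the plate no longer moving as the force rose.

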